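Clamp the glued bowl and log the press depth

TASK

A freshly glued bowl sits upside down under the small hand press. Push the lever's wooden paddle down until the foot has met the bowl and the resistance has firmed up to about 10 N on the paddle (the bowl is fragile: 20 N is too much), and leave the lever clamped there. Then slide the cursor on the scale post so that its pointer is level with the lever's pointer, recording how far the lever went, and disturb nothing around.

Things in the scene. Friction and masses are not known exactly. Their poses are not given: they have to be found in the camera images.
- press: Grey press, fixed: base plate 360 x 270 x 12 mm, x -160 to +200, y -150 to +120 mm. Origin on the table; +x runs to the column, z up; the lever points from the column to -x. On the plate, under the foot (near x +15, y 0), a terracotta bowl lies upside down on a cork block, fixed; its height differs each time by up to 28 mm and is not told: it must be felt.
- pivot (a point): Middle of the lever's pivot axis on the press's column, 165 mm above the table, at press x +150, y 0.
- post_top (a point): Top of the aluminium scale post (10 x 16 mm, a tick every 10 mm), 257 mm above the table, at press x -50, y -112.
- lever: Lever, a steel bar 16 mm wide, 18 mm high. Origin on the pivot axis; its -x runs along the bar to the paddle, sloping up 0.24 to 0.30 rad at the start. Stiff pivot: it stays where left. The paddle yields to about 2 N until the foot meets the bowl, 15 to 90 mm lower; then resistance rises about 1.2 N per mm. Let go, the paddle springs back some mm and stays, foot bearing on the bowl.
- paddle (a point): Middle of the top face of the wooden paddle at the lever's free end, 260 mm from the pivot: the place to push down on. The paddle is 64 mm along the lever, 44 mm wide, 16 mm thick. It moves on an arc about the pivot.
- foot: Round rubber foot, 32 mm diameter, hanging under the lever on a spring-loaded stem, 130 mm from the pivot. Origin in the ball's centre.
- lever_mark (a point): Tip of the lever's pointer, a 7 mm thick steel rod standing out sideways (towards the scale post) from the lever, 200 mm from the pivot. This is the point, at the rod's centre height, that the cursor's pointer must be level with.
- cursor (a joint): Height of the cursor on the scale post, m: 0 at the bottom (pointer 110 mm above the table), growing upwards to 0.135. It starts near the top, and stays where it is left; it slides with about 3 N.
- cursor_mark (a point): Tip of the cursor's pointer, a 7 mm steel rod that stands out of the cursor towards the lever's pointer; about 8 mm are left between the two tips when level.
- cursor_tab (a point): Centre of the cursor's black grip tab, 40 mm along the press's x, 14 mm wide (press y), 28 mm tall, 74 mm to the -x side of the post. Grip it across its 14 mm from above; its centre is at the height of the cursor's pointer.
- eraser: White eraser block, 45 x 22 x 14 mm, loose, on the press's base plate. Origin under its middle.
- weight: Brass weight, 32 mm diameter, 30 mm tall, loose, on the press's base plate. Origin under its middle.
- pot: Terracotta bowl, 110 mm wide, 50 mm tall, loose on the table. Origin under its middle.
- glue: White bottle, 44 mm diameter, 100 mm tall, loose on the table. Origin under its middle.
- sherd: Flat terracotta sherd, about 80 x 55 x 8 mm, loose on the table. Origin under its middle.
- mug: White mug, 76 mm wide, 90 mm tall, loose on the table. Origin under its middle.
- brush: Brush lying on the table, loose. Origin under its middle.

How it is judged (in metres and radians):
On the way, in this order (a step that is already met when the one before it is completed fails the run):
1. the paddle is pushed down until the foot bears on the bowl with more than 10 N (about 7 N on the paddle), held for 0.2 s (contact force between foot and anything else above 10 N), for 0.2 s.
2. the cursor's pointer is level with the lever's pointer, within 5 mm (z of lever_mark in the frame of cursor_mark between -0.005 and 0.005 m), for 0.2 s.
At the end, for the whole second after the job is handed in: The lever is left down with its foot still bearing on the bowl (more than 4 N), and the cursor stands still with its pointer level with the lever's pointer within 5 mm (all of step 2 and contact force between foot and anything else above 4 N and velocity of joint cursor between -0.01 and 0.01 m/s); the robot touches nothing.
It fails at once if the lever is pushed with more than 20 N, or the foot bears on the bowl with more than 34 N (contact force between lever and the fingers above 20 N or contact force between lever and the arm above 20 N or contact force between foot and anything else above 34 N).
It fails at once if a thing standing around is moved by more than 20 mm (distance of any of eraser, weight, pot, glue, sherd, mug, brush from where it was at the start of the episode above 0.02 m).
It also fails if it takes over 54 s, if anything falls off the work surface, if the arm or the gripper's body presses on something with over 40 N, if the wrist force passes 120 N, or if a joint passes its speed limit or range.

ROBOT

A 6-joint arm with a two-finger parallel gripper is mounted at the origin on the work surface. World frame = base frame: x ahead of the robot, y to its left, z up, the work surface at z = 0. Lengths are in mm, angles in rad, forces in N, time in s.
With the tool pointing down it reaches from about 275 to 825 mm from the base axis. Payload 4.9 kg.
Tool frame: the origin (TCP) lies at the very end of the fingers, on their centre line; the grasp point (between the pads) lies 19 mm behind it; z points along the fingers, y is the direction in which the jaws open and shut (so a half turn about z gives the same grasp; the last joint's range is limited). The gripper opens to 85 mm and grips with 20 to 120 N. Pads are 22 mm wide; open, the fingers measure 114 mm over their backs; the gripper's body (76 mm by 85 mm) begins 54 mm behind the grasp point. The pads swing forward as they close: fully open they stand 13 mm farther back than shut.
Start: joints at [1.119, 0.326, -0.193, 1.052, 0, 1.437], TCP at [171.857, 522.478, 231.281] pointing down, gripper open.
Joint ranges: [-2.65, 2.65], [-0.97, 1.79], [-1.3, 1.35], [-1.93, 2.1], [-1.47, 1.37], [-3.14, 3.14]. Speed limits (rad/s): [2.57, 2.57, 3.14, 3.14, 3.14, 3.14].

INTERFACE

Orientations are given as [roll, pitch, yaw] about the fixed x, y, z axes, in that order (R = Rz(yaw) Ry(pitch) Rx(roll)).
In Python, from bench import bot, solve_ik, imaging gives the robot as it stands. Calls block until the motion is done:
- bot.move_ptp(position, orientation): joint-space move of the TCP to a pose.
- bot.movel(position, rot=None, max_speed=150, threshold=None): straight line of the TCP; rot=None keeps the orientation; max_speed is the mean speed in mm/s. With threshold (N) it stops when the force on the tool has changed by that much, and returns True; else False.
- bot.move_j(angles): joint-space move.
- bot.grip(opening, effort=None): opening from 0.0 (shut) to 1.0 (fully open); effort is the grip in N (None keeps the last); returns when the fingers have stopped.
- bot.dwell(seconds).
- solve_ik(position, orientation): joint angles nearest the present ones, or None.
- bot.get_state(): the state.
- imaging.capture(name): name is "scene" or "top" or "wrist"; returns the picture (384x512x3 uint8, blue, green, red); there is no depth.
- imaging.camera_model(name): a dict with "K" (3x3 intrinsics, pixels), "position" and "rotation" of the camera in the world. Camera axes: x right, y up, looking along -z (the intrinsics and any distortion apply to the point x, -y, -z); pixel columns grow to the right and rows downward; lengths in mm; the calibration is good to about 2 mm. A picture is of the moment at which its call begins: read the wrist's pose just before it. camera_model takes no time and is no camera call; for the wrist camera it gives the pose at the moment of the call.
A pose or a line that the arm cannot do raises bot.IKError and nothing moves.
- bot.sign_off(): hands the job in, once; it reports no verdict.
The state is a dict: "t": time; "qpos": joint angles; "joint_velocities": joint speeds; "effort": joint torques, N m; "tcp_pos": TCP position; "orientation": TCP orientation; "contact_force": force on the tool from outside, world axes, zero at the start; "wrist_torque": the same for the moment, N m; "opening": opening from 0.0 (shut) to 1.0 (fully open).
Only numpy, scipy, OpenCV 4.12 (cv2) and the standard library are available. Lean on these libraries where they do the work, as an engineer would, in place of code of your own. Each camera call takes 0.05 s, during which the arm holds its last target.

## Working session

There is one attempt and no reset: what is moved stays moved. The work goes in short steps, each a Python script; the robot and the scene stay as the last script left them, time stands still between calls to the robot, and variables do not carry over. Pictures are saved under pics/ and viewed, and the job is handed in when it is done.

```bash
ls; mkdir -p pics; python3 - <<'E'
from bench import bot, solve_ik, imaging
import cv2, numpy as np
for n in ["scene","top","wrist"]:
    m=imaging.camera_model(n)
    im=imaging.capture(n); cv2.imwrite(f"pics/{n}0.png",im)
    print(n,{k:np.round(np.array(v),3).tolist() for k,v in m.items()})
s=bot.get_state();print(s['t'],s['tcp_pos'],s['orientation'])
E
```

```text
pics
scene {'K': [[400.459, 0.0, 258.786], [0.0, 400.459, 196.367], [0.0, 0.0, 1.0]], 'position': [1466.325, -0.6, 1017.316], 'rotation': [0.798, -0.014, 1.566]}
top {'K': [[430.968, 0.0, 254.458], [0.0, 430.968, 193.004], [0.0, 0.0, 1.0]], 'position': [325.74, -15.452, 1527.045], 'rotation': [0.205, 0.006, -1.485]}
wrist {'K': [[309.354, 0.0, 252.26], [0.0, 309.354, 187.005], [0.0, 0.0, 1.0]], 'position': [96.919, 545.861, 374.849], 'rotation': [-0.318, 0.002, 1.254]}
0.15 [171.65753856 522.05979511 230.67795226] [-3.14025730e+00 -1.93154314e-04  2.82379353e+00]
```

View pics/scene0.png

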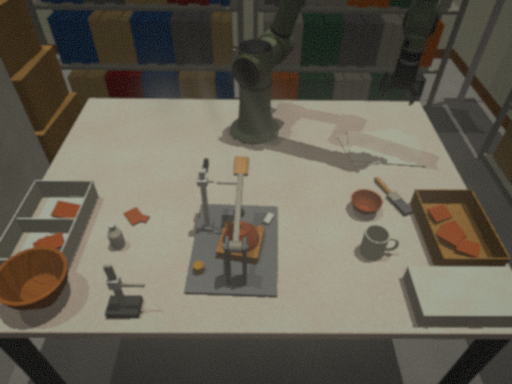

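View pics/top0.png

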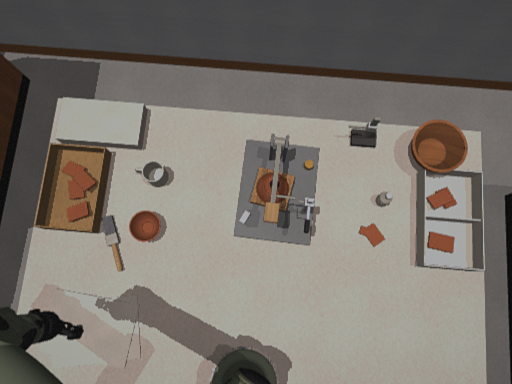

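View pics/wrist0.png

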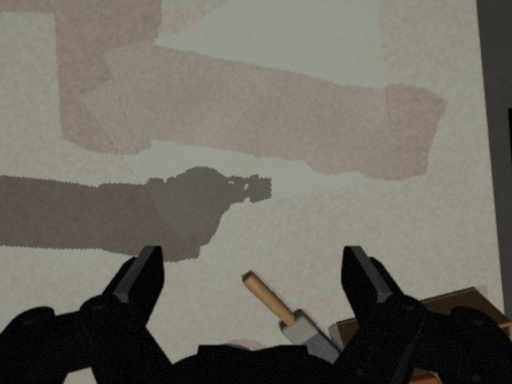

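The press is ahead of the robot (about pixel 235,250 in scene, 278,190 in top), with its lever pointing back towards the robot. I'll enlarge both.

```bash
python3 - <<'E'
import cv2
a=cv2.imread('pics/scene0.png')[145:305,165:305]; cv2.imwrite('pics/sc_z.png',cv2.resize(a,None,fx=3.75,fy=3.75,interpolation=cv2.INTER_CUBIC))
a=cv2.imread('pics/top0.png')[125:255,225:335]; cv2.imwrite('pics/tp_z.png',cv2.resize(a,None,fx=4.5,fy=4.5,interpolation=cv2.INTER_CUBIC))
E
```

```text
(no output)
```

View pics/sc_z.png

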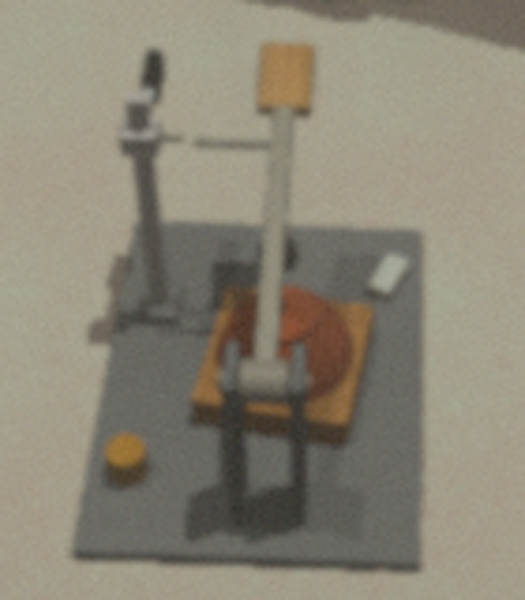

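View pics/tp_z.png

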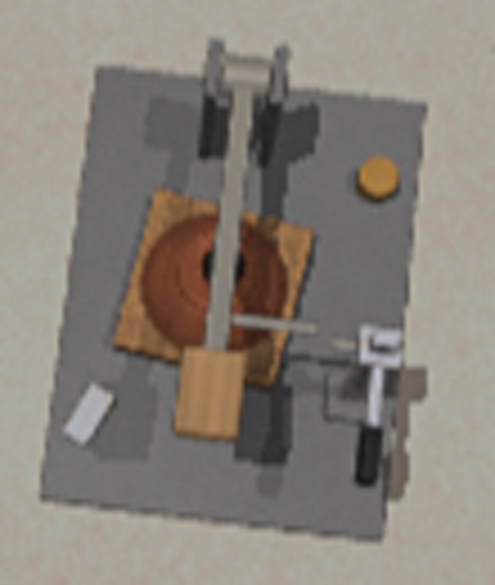

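```bash
cat > h.py <<'E'
import numpy as np
from scipy.spatial.transform import Rotation as R
from scipy.optimize import least_squares
CAM={'scene':dict(K=(400.459,258.786,196.367),p=[1466.325,-0.6,1017.316],r=[0.798,-0.014,1.566]),
'top':dict(K=(430.968,254.458,193.004),p=[325.74,-15.452,1527.045],r=[0.205,0.006,-1.485])}
def proj(c,P,cam=None):
    c=cam or CAM[c]; f,cx,cy=c['K']
    q=R.from_euler('xyz',c['r']).inv().apply(np.atleast_2d(P)-np.array(c['p']))
    return np.c_[cx+f*q[:,0]/-q[:,2], cy+f*-q[:,1]/-q[:,2]]
def press2w(pp,P):
    x,y,a=pp; P=np.atleast_2d(P); c,s=np.cos(a),np.sin(a)
    return np.c_[x+c*P[:,0]-s*P[:,1], y+s*P[:,0]+c*P[:,1], P[:,2]]
E
cat > fit.py <<'E'
from h import *
T=lambda u,v:(225+u/4.5,125+v/4.5)
S=lambda u,v:(165+u/3.75,145+v/3.75)
C=np.array([[200,120,12],[200,-150,12],[-160,-150,12],[-160,120,12]])
Ct=np.array([T(97,66),T(427,103),T(383,540),T(41,499)])
Cs=np.array([S(419,563),S(75,550),S(135,224),S(421,232)])
Pt=np.array([T(209,393),T(318,328),T(333,344),T(368,456)])
Ps=np.array([S(286,76),S(196,142),S(183,139),S(152,68)])
def pts(p):
    phi,dz,ym,q,yc,lz=p[3:9]
    c,s=np.cos(phi),np.sin(phi)
    pad=[150-260*c+dz*s*1,0,165+260*s+dz*c]
    lm=[150-200*c+lz*s,ym,165+200*s+lz*c]
    cm=[-50,yc,110+q]
    tab=[-124,-112,110+q]
    return np.array([pad,lm,cm,tab])
def res(p,full=False):
    r=[]
    for n,c,m in(('top',Ct,Pt),('scene',Cs,Ps)):
        r.append(proj(n,press2w(p[:3],C))-c); r.append(proj(n,press2w(p[:3],pts(p)))-m)
    if full:
        for a in r: print(np.round(a,1).tolist())
    reg=[(p[4]-10)/20,(p[8])/10,(p[5]+78)/30, (p[7]-p[5]+8)/4*1]
    return np.r_[np.concatenate(r).ravel(),reg]
s=least_squares(res,[420,0,0,.27,12,-70,120,-80,0],loss='soft_l1')
print(np.round(s.x,3)); res(s.x,True)
print(np.round(press2w(s.x[:3],pts(s.x)),1))
E
python3 fit.py
```

```text
[ 6.35465e+02 -4.39300e+01  6.24500e+00  2.66000e-01  7.87000e+00
 -6.87190e+01  1.08050e+02 -7.82980e+01  8.62000e-01]
[[-0.3, -0.9], [-0.7, -0.6], [-0.5, 0.0], [-0.9, -0.4]]
[[-0.3, -0.1], [-0.6, 0.4], [-1.1, -0.5], [-0.4, -0.4]]
[[0.1, -0.4], [-1.8, -0.4], [-0.6, -1.9], [-0.3, -1.5]]
[[-0.7, 0.1], [-1.0, -0.2], [-0.5, -1.1], [-0.3, 1.5]]
[[ 536.8  -40.2  241. ]
 [ 590.2 -111.   218.5]
 [ 582.5 -120.3  218.1]
 [ 507.3 -151.1  218.1]]
```

```bash
sed -i 's|(225+u/4.5,125+v/4.5)|(224.5+(u+.5)/4.5,124.5+(v+.5)/4.5)|; s|(165+u/3.75,145+v/3.75)|(164.5+(u+.5)/3.75,144.5+(v+.5)/3.75)|' fit.py; python3 fit.py
python3 - <<'E'
from bench import bot, solve_ik, imaging
import cv2, numpy as np
bot.grip(0.0,40)
bot.move_ptp([480,-60,330],[np.pi,0,np.pi-0.038])
m=imaging.camera_model('wrist'); print(m)
cv2.imwrite('pics/w1.png',imaging.capture('wrist'))
s=bot.get_state();print(s['t'],s['tcp_pos'],s['orientation'],s['contact_force'])
E
```

```text
[ 6.35754e+02 -4.37170e+01  6.24600e+00  2.76000e-01  7.48000e+00
 -6.84980e+01  1.10079e+02 -7.84600e+01  1.07600e+00]
[[-0.0, -0.6], [-0.4, -0.3], [-0.1, 0.3], [-0.6, -0.0]]
[[0.1, -0.2], [-0.2, 0.4], [-0.6, -0.3], [0.1, -0.2]]
[[0.6, 0.0], [-1.3, 0.1], [-0.2, -1.5], [0.1, -1.1]]
[[-0.3, 0.1], [-0.6, -0.2], [-0.2, -1.1], [0.0, 1.5]]
[[ 537.7  -40.   243.1]
 [ 591.1 -110.6  220.5]
 [ 582.8 -120.2  220.1]
 [ 507.6 -151.   220.1]]
{'K': array([[309.35366318,   0.        , 252.25965092],
       [  0.        , 309.35366318, 187.00483017],
       [  0.        ,   0.        ,   1.        ]]), 'position': array([401.26620529, -57.94754336, 474.15988329]), 'rotation': array([-3.18440431e-01, -3.07911344e-04,  1.53458388e+00])}
3.3417 [480.02327305 -59.3213352  329.87447173] [ 3.14137773e+00 -2.34977836e-04  3.10475662e+00] [ 0.670843    0.69264588 -0.05454855]
```

View pics/w1.png

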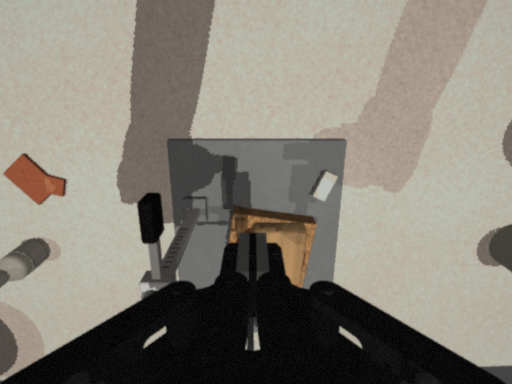

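```bash
cat >> h.py <<'E'
def wcam(m): K=m['K']; return dict(K=(K[0][0],K[0][2],K[1][2]),p=m['position'],r=m['rotation'])
E
python3 - <<'E'
from h import *
c=dict(K=(309.354,252.26,187.005),p=[401.266,-57.948,474.16],r=[-.31844,-.000308,1.53458])
pp=[635.754,-43.717,6.246-2*np.pi]
for P in ([-160,120,12],[-160,-150,12],[-50,-112,257],[-124,-112,110+110],[-124,-112,110+124],[-100,0,243]): print(P,press2w(pp,P).round(1),proj(None,press2w(pp,P),c).round(1))
E
python3 - <<'E'
import cv2
a=cv2.imread('pics/w1.png')[130:330,120:360]; cv2.imwrite('pics/w1z.png',cv2.resize(a,None,fx=3,fy=3,interpolation=cv2.INTER_CUBIC))
E
```

```text
[-160, 120, 12] [[480.3  82.1  12. ]] [[347.8 137.1]]
[-160, -150, 12] [[ 470.3 -187.7   12. ]] [[167. 137.]]
[-50, -112, 257] [[ 581.6 -153.8  257. ]] [[147.5 311.9]]
[-124, -112, 220] [[ 507.7 -151.   220. ]] [[152.1 214.6]]
[-124, -112, 234] [[ 507.7 -151.   234. ]] [[147.1 221.2]]
[-100, 0, 243] [[535.8 -40.  243. ]] [[279.2 251.7]]
```

View pics/w1z.png

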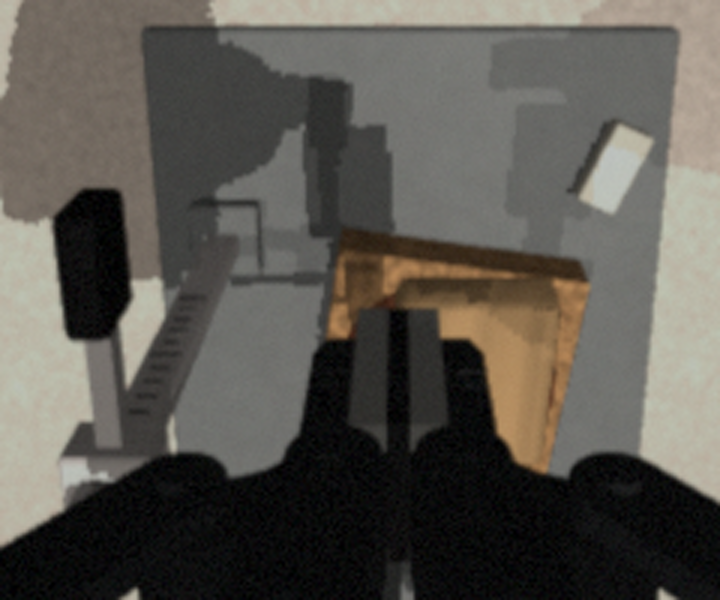

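Two-view fit and wrist view agree to ~3 mm (plate corner at 168,139; tab top near 150,217; paddle near 277,252). Now I push the paddle.

```bash
python3 - <<'E'
from bench import bot
import numpy as np
bot.move_ptp([536,-40,265],[np.pi,0,np.pi-0.038])
s=bot.get_state();print(s['t'],s['tcp_pos'].round(1),s['contact_force'].round(2))
for x,z,th,v in [(533,228,1.2,60),(529,205,4,40),(526,180,4,40),(525,150,4,40)]:
    r=bot.movel([x,-40,z],max_speed=v,threshold=th)
    s=bot.get_state();print(r,s['t'],s['tcp_pos'].round(1),s['contact_force'].round(2))
    if r and th>2: break
E
```

```text
3.7833 [535.6 -39.2 263.9] [ 0.32 -0.37  1.05]
True 4.1833 [534.  -40.2 247. ] [ 0.12  0.14 -0.11]
False 5.425 [529.4 -40.  205.1] [-0.79 -0.57 -0.07]
False 6.2083 [525.5 -39.9 179.7] [ 0.71  1.17 -0.24]
True 6.7083 [525.4 -40.  162.3] [ 0.03 -0.3   0.85]
```

```bash
python3 - <<'E'
from bench import bot, imaging
import cv2, numpy as np
for i in range(5):
    bot.dwell(0.05); s=bot.get_state();print(s['t'],s['tcp_pos'].round(1),s['contact_force'].round(2))
a=imaging.capture('scene')[145:305,165:305]; b=imaging.capture('top')[125:255,225:335]
a=cv2.resize(a,(490,560),interpolation=cv2.INTER_CUBIC);b=cv2.resize(b,None,fx=2.8,fy=560/130,interpolation=cv2.INTER_CUBIC)
cv2.imwrite('pics/p1.png',np.hstack([a,b]))
E
```

```text
6.7583 [525.1 -39.9 162.5] [-0.44 -0.19  0.7 ]
6.8083 [524.9 -39.9 162.6] [-0.2   0.23  0.09]
6.8583 [524.9 -39.9 162.7] [-0.24 -0.    0.74]
6.9083 [525.  -39.9 162.9] [ 0.23 -0.63 -0.36]
6.9583 [525.1 -39.9 163. ] [ 0.84 -0.09  0.42]
```

View pics/p1.png

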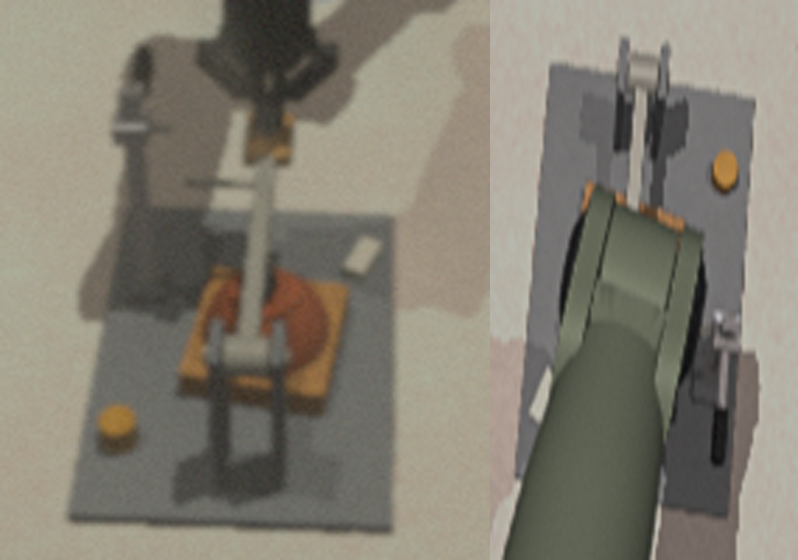

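The lever has followed down (pointer now well below the cursor's). Force noise is about ±0.7 N, so I'll average and step.

```bash
cat >> h.py <<'E'
def fz(bot,n=8):
    F=[]
    for i in range(n):
        bot.dwell(0.02); F.append(bot.get_state()['contact_force'])
    return np.mean(F,0)
E
python3 - <<'E'
from bench import bot
from h import *
for z in [161,159,157,155,153,151]:
    r=bot.movel([525.2,-40,z],max_speed=20,threshold=7)
    s=bot.get_state();f=fz(bot,6);print(r,round(s['t'],2),s['tcp_pos'].round(1),f.round(2))
    if f[2]>6 or r: break
E
```

```text
False 7.32 [525.5 -40.  161.3] [0.02 0.6  3.12]
False 7.67 [525.5 -40.  159.6] [-0.65  0.4   6.19]
```

```bash
python3 - <<'E'
from bench import bot
from h import *
for z in [158,157.2,156.4,155.6,154.8,154,153.2]:
    r=bot.movel([525.2,-40,z],max_speed=15,threshold=6)
    f=fz(bot,8);s=bot.get_state();print(r,round(s['t'],2),s['tcp_pos'].round(1),f.round(2))
    if f[2]>9.6: break
bot.dwell(0.4)
f=fz(bot,12);s=bot.get_state();print(round(s['t'],2),s['tcp_pos'].round(2),f.round(2))
E
```

```text
False 8.15 [525.6 -40.1 159. ] [-1.61  0.85  8.77]
False 8.53 [525.6 -40.  158.3] [-2.17  0.66  9.67]
9.13 [525.62 -40.02 158.29] [-2.31  0.74  9.67]
```

```bash
python3 - <<'E'
from bench import bot
from h import *
for z in [158.5,160,161.5,163,164.5,166]:
    bot.movel([525.5,-40,z],max_speed=20)
    f=fz(bot,6);s=bot.get_state();print(round(s['t'],2),s['tcp_pos'].round(1),f.round(2))
    if f[2]<0.2: break
bot.movel([500,-40,260],max_speed=200)
print(bot.get_state()['t'])
E
```

```text
9.48 [525.6 -40.  159. ] [-1.91  0.52  7.63]
9.83 [525.5 -40.  160.1] [-0.97  0.39  5.42]
10.18 [525.2 -40.  161.1] [ 0.27 -0.06 -0.1 ]
10.8417
```

```bash
python3 - <<'E'
from bench import bot, imaging
from h import *
import cv2
o=[np.pi,0,np.pi-0.038]
bot.move_ptp([490,-151,290],o)
bot.grip(0.6,30)
m=imaging.camera_model('wrist')
cv2.imwrite('pics/w2.png',imaging.capture('wrist'))
c=wcam(m)
pp=[635.754,-43.717,6.246-2*np.pi]
print(np.round([c['p'],c['r']],4).tolist())
P=[[-124+a,-112+b,220+d] for d in(14,-14) for a in (-20,20) for b in (-7,7)]
print(proj(None,press2w(pp,P),c).round(1).tolist())
print(bot.get_state()['t'])
a=imaging.capture('scene')[145:305,165:305]
cv2.imwrite('pics/s2.png',cv2.resize(a,None,fx=3.75,fy=3.75,interpolation=cv2.INTER_CUBIC))
E
```

```text
[[411.2838, -149.1566, 434.2778], [-0.3187, -0.0, 1.5342]]
[[244.5, 201.2], [264.8, 201.2], [244.9, 252.2], [264.0, 252.2], [245.4, 188.3], [263.4, 188.3], [245.7, 234.7], [262.8, 234.7]]
11.9667
```

View pics/w2.png

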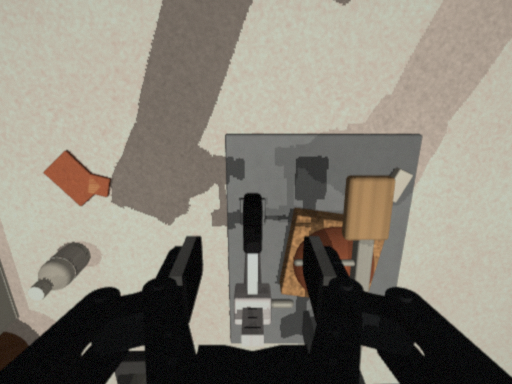

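View pics/s2.png

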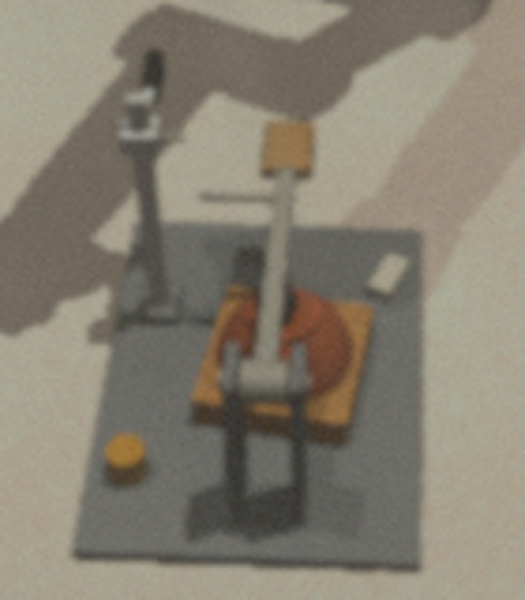

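```bash
python3 - <<'E'
from h import *
pp=[635.754,-43.717,6.246-2*np.pi]
for z in (150,155,160):
    print(z,(proj('scene',press2w(pp,[-50,-68.5,z]))-[164.5,144.5])*3.75-.5)
for z in (215,220,225):
    print(z,(proj('scene',press2w(pp,[-50,-76.5,z]))-[164.5,144.5])*3.75-.5)
E
python3 - <<'E'
from bench import bot
from h import *
bot.movel([507.5,-151,270],max_speed=150)
r=bot.movel([507.5,-151,201],max_speed=100,threshold=8)
s=bot.get_state();print(r,s['t'],s['tcp_pos'].round(1))
if not r:
    bot.grip(0.0,30)
    s=bot.get_state();print(s['t'],s['tcp_pos'].round(1),s['opening'],fz(bot).round(2))
E
```

```text
150 [[199.91744407 198.3994253 ]]
155 [[199.56906726 194.05130111]]
160 [[199.21871203 189.67848407]]
215 [[185.16209511 139.56142849]]
220 [[184.75706604 134.8745997 ]]
225 [[184.34964887 130.16013692]]
False 13.1833 [ 507.9 -151.2  201.7]
13.6 [ 507.8 -151.4  201.5] 0.15741139840421592 [ 0.05 -1.02  2.17]
```

```bash
python3 - <<'E'
from bench import bot, imaging
from h import *
import cv2
s=bot.get_state()
r=bot.movel([s['tcp_pos'][0],s['tcp_pos'][1],201.5-62],max_speed=50,threshold=15)
s=bot.get_state();print(r,s['t'],s['tcp_pos'].round(1),fz(bot).round(2))
a=imaging.capture('scene')[155:235,185:260]
cv2.imwrite('pics/s3.png',cv2.resize(a,None,fx=7.5,fy=7.5,interpolation=cv2.INTER_CUBIC))
cv2.imwrite('pics/w3.png',imaging.capture('wrist'))
E
```

```text
False 15.1167 [ 507.8 -151.3  139.3] [ 2.53 -3.07 -3.56]
```

View pics/s3.png

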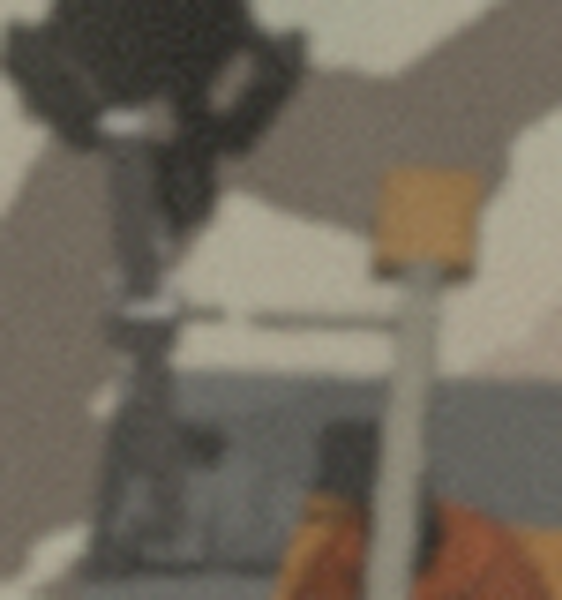

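View pics/w3.png

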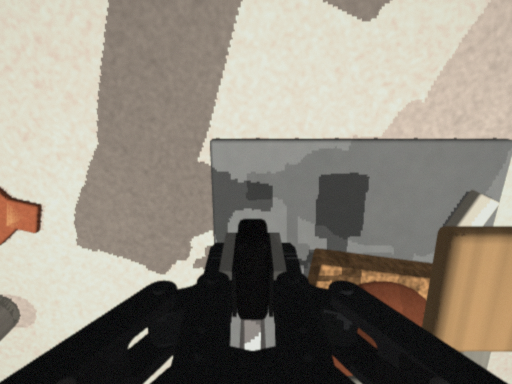

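Nearly collinear: lever rod from (255,319) to (395,323), cursor rod around (200,314) in the crop, so the cursor seems about 2 mm high. I'll measure at sub-pixel on averaged frames.

```bash
cat > meas.py <<'E'
from bench import bot, imaging
from h import *
import cv2
def shot(n=8):
    return np.mean([cv2.cvtColor(imaging.capture('scene'),cv2.COLOR_BGR2GRAY).astype(float) for _ in range(n)],0)
def rod(im,u0,u1,v0,v1):
    out=[]
    for u in range(u0,u1+1):
        col=im[v0:v1+1,u]; bg=np.linspace(np.mean(col[:2]),np.mean(col[-2:]),len(col)); w=np.clip(bg-col-3,0,None)
        out.append((u,(w*np.arange(v0,v1+1)).sum()/max(w.sum(),1e-6),w.sum()))
    return np.array(out)
E
python3 - <<'E'
from meas import *
im=shot(); np.save('im3.npy',im)
print(rod(im,208,240,191,203).round(2).tolist())
pp=[635.754,-43.717,6.246-2*np.pi]
print(proj('scene',press2w(pp,[[-50,y,z] for z in(153,158) for y in(-90,-77,-68,-20)])).round(2).tolist())
cv2.imwrite('pics/s4.png',cv2.resize(np.clip(im[180:215,200:245]*1.6,0,255),None,fx=16,fy=16,interpolation=cv2.INTER_CUBIC))
print(bot.get_state()['t'])
E
```

```text
[[208.0, 197.81, 173.23], [209.0, 196.57, 166.1], [210.0, 196.38, 117.08], [211.0, 196.51, 105.11], [212.0, 196.57, 98.46], [213.0, 196.54, 99.58], [214.0, 196.51, 71.2], [215.0, 197.04, 23.52], [216.0, 201.72, 1.91], [217.0, 197.96, 7.02], [218.0, 197.2, 40.97], [219.0, 197.17, 74.03], [220.0, 197.2, 88.53], [221.0, 197.3, 97.31], [222.0, 197.25, 98.5], [223.0, 197.3, 95.41], [224.0, 197.31, 92.03], [225.0, 197.32, 87.12], [226.0, 197.33, 84.47], [227.0, 197.3, 87.16], [228.0, 197.32, 83.44], [229.0, 197.44, 81.75], [230.0, 197.46, 86.03], [231.0, 197.48, 84.94], [232.0, 197.52, 82.72], [233.0, 197.48, 67.36], [234.0, 197.05, 41.5], [235.0, 195.69, 28.23], [236.0, 194.73, 24.02], [237.0, 194.03, 16.31], [238.0, 191.0, 4.62], [239.0, 191.0, 0.44], [240.0, 0.0, 0.0]]
[[210.93, 196.62], [215.14, 196.75], [218.05, 196.85], [233.6, 197.36], [210.81, 195.45], [215.04, 195.59], [217.96, 195.69], [233.56, 196.2]]
15.75[ WARN:0@11.122] global loadsave.cpp:1063 imwrite_ Unsupported depth image for selected encoder is fallbacked to CV_8U.
```

View pics/s4.png

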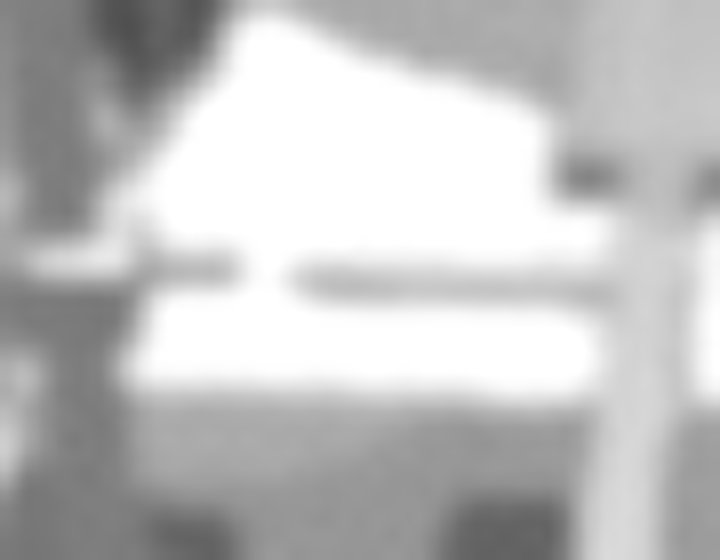

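```bash
python3 - <<'E'
from meas import *
def rep(tag):
    im=shot(6); a=rod(im,210,213,191,203)[:,:2]; b=rod(im,219,232,191,203)[:,:2]
    p=np.polyfit(b[:,0],b[:,1],1); d=np.mean(a[:,1]-np.polyval([.033,np.mean(b[:,1])-.033*np.mean(b[:,0])],a[:,0])); d2=np.mean(a[:,1]-np.polyval(p,a[:,0]))
    print(tag,'cursor above lever mm',round(-d/.234,2),round(-d2/.234,2),a[:,1].round(2),b[::4,1].round(2))
rep('before')
s=bot.get_state()['tcp_pos']
bot.movel([s[0],s[1],s[2]-2.2],max_speed=15)
print(bot.get_state()['tcp_pos'].round(2))
rep('gripped')
bot.grip(0.5)
rep('released')
s=bot.get_state();print(s['t'],s['tcp_pos'].round(2),s['contact_force'].round(2))
E
```

```text
before cursor above lever mm 1.47 2.01 [196.37 196.56 196.63 196.56] [197.15 197.3  197.25 197.53]
[ 507.79 -151.35  137.49]
gripped cursor above lever mm -0.78 -0.08 [196.84 197.09 197.12 197.13] [197.15 197.25 197.28 197.47]
released cursor above lever mm -0.85 -0.11 [196.88 197.1  197.14 197.12] [197.18 197.24 197.33 197.44]
17.3417 [ 507.8  -151.3   137.28] [-0.63 -0.16 -0.41]
```

```bash
python3 - <<'E'
from meas import *
bot.movel([507.8,-151.3,215],max_speed=120)
bot.movel([440,-130,290],max_speed=200)
try:
    bot.move_ptp([400,-120,290],[np.pi,0.9,np.pi-0.038])
except bot.IKError as e:
    print('IK',e)
s=bot.get_state();print(s['t'],s['tcp_pos'].round(1))
m=imaging.camera_model('wrist');c=wcam(m);print(np.round(c['p'],1),np.round(c['r'],4))
im=np.mean([imaging.capture('wrist').astype(float) for _ in range(4)],0).astype(np.uint8)
cv2.imwrite('pics/w5.png',im)
pp=[635.754,-43.717,6.246-2*np.pi]
P=press2w(pp,[[-50,y,z] for z in(153,158) for y in(-95,-77,-68,-20)])
print(proj(None,P,c).round(1).tolist())
E
```

```text
19.625 [ 400.5 -121.1  290.8]
[ 240.6 -116.4  318. ] [-1.2181e+00  4.0000e-04  1.5328e+00]
[[246.2, 157.0], [261.0, 157.0], [268.3, 157.0], [307.6, 157.0], [246.2, 160.7], [261.0, 160.7], [268.4, 160.7], [307.8, 160.7]]
```

View pics/w5.png

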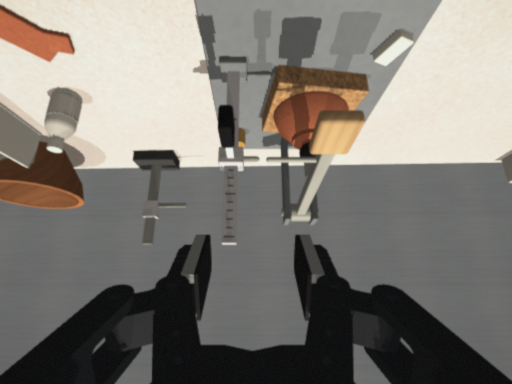

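```bash
python3 - <<'E'
import cv2
a=cv2.imread('pics/w5.png')[135:180,210:330]; cv2.imwrite('pics/w5z.png',cv2.resize(a,None,fx=6.6,fy=6.6,interpolation=cv2.INTER_CUBIC))
E
```

```text
(no output)
```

View pics/w5z.png

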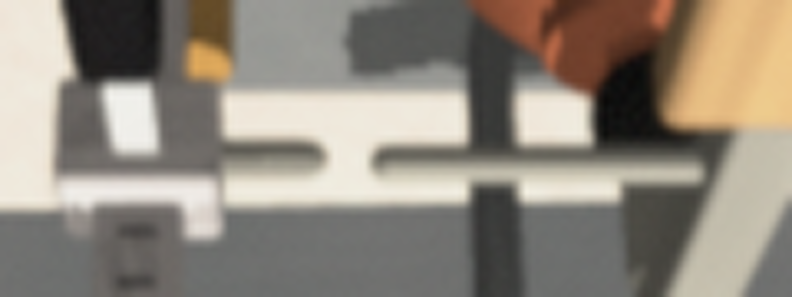

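```bash
python3 - <<'E'
from bench import bot
print(bot.get_state()['t']); bot.sign_off()
E
```

```text
19.825
the job is handed in; nothing more can be done
```

The lever is clamped down on the bowl and the cursor is level with its pointer to within about 1 mm. I handed the job in at 19.8 s of the 54 s allowed.

- **Lever:** I pressed the paddle with shut fingers until the resistance firmed up to about 9.7 N, just under the 10 N asked for, and held it for more than half a second. I then let go slowly. The paddle sprang back about 2–3 mm and stayed, with its top face at z ≈ 160–161 mm.
- **Cursor:** I gripped the tab, slid it down about 64 mm, compared the two rods in the scene picture, trimmed about 2 mm, and released.
- **Last checks:** The scene camera put the cursor pointer 0.1 to 0.9 mm below the lever pointer, depending on the slope used for the rod. A low side view from the wrist camera, taken after I had backed off, put it about 0.8 mm below. Both are inside the 5 mm limit.
- **Surroundings:** I saw nothing moved in any of the pictures I looked at, and the gripper was clear in the air at hand-in.
- **Not measured:** The foot's remaining force on the bowl could not be read directly. From the spring-back I estimate 6–9 N, against the required 4 N.

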